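# Make up the soldering and doming kits

## Robot

A 7-joint arm with a two-finger parallel gripper is mounted at the origin on the work surface. World frame = base frame: x ahead of the robot, y to its left, z up, the work surface at z = 0. Lengths are in m, angles in rad, forces in N, time in s.
With the tool pointing down it reaches from about 0.4 to 0.875 m from the base axis. Payload 19.3 kg.
Tool frame: the origin (TCP) lies between the finger pads; the fingertips stand 17 mm ahead of it and the grasp point (between the pads) lies 2 mm behind it (bot.tips_ahead is the z of the fingertips in the tool frame, in m); z points along the fingers, y is the direction in which the jaws open and shut (so a half turn about z gives the same grasp; the last joint's range is limited). The gripper opens to 85 mm and grips with 20 to 120 N. Pads are 22 mm wide; open, the fingers measure 114 mm over their backs; the gripper's body (76 mm by 85 mm) begins 54 mm behind the grasp point. The pads swing forward as they close: fully open they stand 13 mm farther back than shut.
Start: joints at [1.107, 0.521, -0.036, 1.599, 0.021, 1.021, -0.113], TCP at [0.24, -0.577, 0.248] pointing down, gripper open.
Joint ranges: [-2.91, 2.91], [-0.3, 2.13], [-1.5, 1.42], [0.17, 2.43], [-1.26, 4.41], [0.16, 1.93], [-2.52, 2.52]. Speed limits (rad/s): [1.89, 1.89, 2.39, 2.39, 3.01, 3.01, 3.01].

## Interface

Orientations are given as [roll, pitch, yaw] about the fixed x, y, z axes, in that order (R = Rz(yaw) Ry(pitch) Rx(roll)).
In Python, from workcell import telemetry, cams, job, bot gives the robot as it stands.
- The arm moves only by the tool arm_command, never from a script. Its argument "deltas" is a list of rows, each a list of 7 numbers: the opening, from -1 (shut) to 1 (fully open), so that 0 is half open, then the shift along the tool's x, y, z normalised to -1 to 1, where 1 is 150 mm, then the turn, a rotation vector about the tool's x, y, z normalised to -1 to 1, where 1 is 45 degrees. In form: [[hand, tx, ty, tz, rx, ry, rz], ...]. A call has 1 to 8 rows; each row is the pose to reach, as a shift and turn from the pose commanded when the call began, along the tool's axes at that moment; what a row does not reach only later rows make up. A row lasts 1/8 s, in which the tool goes at most 62.5 mm and 10.7 degrees, less where a joint would pass 70% of its speed; a pose out of reach is approached as far as the arm can. A call with a number of a shift or a turn outside -1 to 1 is refused whole. A call with a gripper value outside its range is refused whole. The fingers move at their own pace and stop on an object; "newtons" is the grip in N (left out, the last holds). Time passes only in rows, so rows that repeat a pose let the fingers close. It gives the time, the measured TCP pose, the force and the opening at its end, in the units of the state.
- telemetry.observe(): the state, without advancing time (a new reading comes with each control period).
- cams.grab_frame(name): name is "side" or "top"; returns the picture (420x560x3 uint8, blue, green, red); there is no depth.
- cams.get_calibration(name): a dict with "fx", "fy", "cx", "cy" (pixels), "k1" (the pictures are not rectified: a ray, as slopes to the right and down, at radius r is drawn at 1 + k1 r^2 times it, then the intrinsics apply), "R" (3x3) and "t" (3): a world point X has camera coordinates R X + t. Camera axes: x right, y down, z forward; pixel columns grow to the right and rows downward; lengths in m; the calibration is good to about 2 mm. A picture is of the moment at which its call begins. get_calibration takes no time and is no camera call.
- job.job_done(): hands the job in, once; it reports no verdict.
The state is a dict: "clock": time; "qpos": joint angles; "qd": joint speeds; "joint_efforts": joint torques, N m; "position": TCP position; "tool_rot": TCP orientation; "force": force on the tool from outside, world axes, zero at the start; "moment": the same for the moment, N m; "grip_width": finger opening in m.
Only numpy, scipy, OpenCV 4.12 (cv2) and the standard library are available. Lean on these libraries where they do the work, as an engineer would, in place of code of your own. Each camera call takes 0.05 s, during which the arm holds its last target.

## Task

Make up the two job kits from the stock in the middle of the jeweller's bench: the squat glass jar and the soldering block go in the soldering tray (the one with two pads), the steel bench disc, the brass dapping block and the thick ball punch in the doming tray (three pads). Set each one flat and upright, right way up as it stands now, in the middle of the pad of its shape, the block and the punch lying along their pads, and put the jar down gently. Leave the slim punch and the tall jar where they are in the stock.

Things in the scene. Friction and masses are not known exactly. Their poses are not given: they have to be found in the camera images.
- solder_tray: Soldering tray: pale wood, TWO dark pads, 230 mm (x) by 150 mm (y), fixed, left or right of the stock. Origin: centre of its underside, z up. Floor at 5 mm, rim 5 mm wide, 10 mm high. In its frame: round pad 68 mm across at x -55, y 0 mm for the squat jar; oblong pad 92 (x) by 67 mm (y) at x +50, y 0 for the soldering block. Pads are flat markings on the floor.
- doming_tray: Doming tray: like the soldering tray (size, floor, rim, origin) but THREE dark pads; on the other side of the stock. In its frame: round pad 72 mm across at x -55, y +28 mm for the bench disc; square pad 60 mm at x +55, y +28 for the dapping block; narrow pad 94 (x) by 40 mm (y) at x 0, y -45 for the thick punch. Both trays are turned up to 0.25 rad.
- squat_jar: Squat closed glass jar, flat black lid of the same width: 46 mm across, 42 mm high, 90 g, upright. Origin: centre of its underside, z up. Starts anywhere in the stock, turned up to 0.8 rad. All stock stands about 120 mm apart (centres) between the trays; in it also a wax lump (30 mm across, 12 high) and a brass ring (26 across, 6 high), not listed.
- solder_block: Soldering block: off-white brick with scorch marks on top, 70 mm along x, 45 mm along y, 24 mm high, 90 g. Origin: centre of its underside, z up. Starts anywhere in the stock, turned up to 0.8 rad. 
- bench_disc: Bench disc: plain solid round steel anvil, 50 mm across, 22 mm high, 330 g, lying flat. Origin: centre of its underside, z up. Starts anywhere in the stock, turned up to 0.8 rad. 
- dapping_block: Dapping block: 38 mm brass cube with round dark hollows drawn on top and sides (no real depth), 420 g. Origin: centre of its underside, z up. Starts anywhere in the stock, turned up to 0.8 rad. 
- thick_punch: Thick ball punch, lying: square steel shank 18 mm wide and high with a ball of the same width at its +x end, 72 mm long in all along x, 130 g. The shank runs from x = -36 to +12 mm; grip it across y near the origin. Origin: centre of its underside, z up. Starts anywhere in the stock, turned up to 0.8 rad. 
- slim_punch: Slim ball punch, to be left alone: same form, 10 mm wide and high, 56 mm long along x. Origin: centre of its underside, z up. Starts anywhere in the stock, turned up to 0.8 rad. 
- tall_jar: Tall narrow closed glass jar with black lid, to be left alone: 32 mm across, 64 mm high. Origin: centre of its underside, z up. Starts anywhere in the stock, turned up to 0.8 rad. 
Not all that is in view belongs to the job. What is meant by the dapping_block is not green, and is the larger of those in its own colour.

How it is judged:
At the end, for the whole second after the job is handed in: Jar and soldering block in the soldering tray, disc, dapping block and thick punch in the doming tray: each flat on the floor, upright (0.12 rad), centre within 14 mm in tray x and y of its own pad's middle, block and punch within 0.3 rad of the tray's x either way round; released, at rest (x of squat_jar in the frame of solder_tray between -0.069 and -0.041 m and y of squat_jar in the frame of solder_tray between -0.014 and 0.014 m and z of squat_jar in the frame of solder_tray between 0.001 and 0.009 m and angle between each of squat_jar, solder_block, bench_disc, dapping_block, thick_punch's own z axis and vertical below 0.12 rad and linear speed of each of squat_jar, solder_block, bench_disc, dapping_block, thick_punch below 0.02 m/s and angular speed of each of squat_jar, solder_block, bench_disc, dapping_block, thick_punch below 0.2 rad/s and x of solder_block in the frame of solder_tray between 0.036 and 0.064 m and y of solder_block in the frame of solder_tray between -0.014 and 0.014 m and z of solder_block in the frame of solder_tray between 0.001 and 0.009 m and angle between the x axis of solder_block and the x axis of solder_tray, either way round below 0.3 rad and x of bench_disc in the frame of doming_tray between -0.069 and -0.041 m and y of bench_disc in the frame of doming_tray between 0.014 and 0.042 m and z of bench_disc in the frame of doming_tray between 0.001 and 0.009 m and x of dapping_block in the frame of doming_tray between 0.041 and 0.069 m and y of dapping_block in the frame of doming_tray between 0.014 and 0.042 m and z of dapping_block in the frame of doming_tray between 0.001 and 0.009 m and x of thick_punch in the frame of doming_tray between -0.014 and 0.014 m and y of thick_punch in the frame of doming_tray between -0.059 and -0.031 m and z of thick_punch in the frame of doming_tray between 0.001 and 0.009 m and angle between the x axis of thick_punch and the x axis of doming_tray, either way round below 0.3 rad); the robot touches nothing.
It fails at once if the slim punch or the tall jar, which stay in stock, was moved more than 25 mm (distance of any of slim_punch, tall_jar from where it was at the start of the episode above 0.025 m).
It fails at once if the glass jar was dropped or banged down on the tray (faster than 0.5 m/s just above its floor) (horizontal distance between squat_jar and solder_tray below 0.12 m and z of squat_jar in the frame of solder_tray below 0.02 m and linear speed of squat_jar above 0.5 m/s).
It also fails if it takes over 136 s, if anything falls off the work surface, if the arm or the gripper's body presses on something with over 40 N, if the wrist force passes 120 N, or if a joint passes its speed limit or range.

## Working session

There is one attempt and no reset: what is moved stays moved. The work goes in short steps, Python scripts to look and compute and a tool call to move; the robot and the scene stay as the last step left them, time stands still between calls to the robot, and variables do not carry over. Pictures are saved under pics/ and viewed, and the job is handed in when it is done.

Besides the shell and the picture viewer there is one more tool, called after "Request:" as name(argument=value, ...) on one line, values as JSON. arm_command: Moves the arm, as the interface text tells. Its arguments: {"type":"object","properties":{"deltas":{"type":"array","items":{"type":"array","items":{"type":"number"}}},"newtons":{"type":"number"}},"required":["deltas"]}

```bash
ls; mkdir -p pics; python3 - <<'E'
from workcell import telemetry, cams, job, bot
import cv2
print(telemetry.observe()); print(bot.tips_ahead)
for n in("side","top"):
    cv2.imwrite(f"pics/{n}0.png",cams.grab_frame(n)); print(cams.get_calibration(n))
E
```

```text
pics
{'clock': 0.0, 'qpos': array([ 1.10681854,  0.52200592, -0.03632758,  1.5999739 ,  0.02121673,
        1.02106929, -0.11277511]), 'qd': array([-9.37394725e-04,  1.81013268e-04,  8.69466972e-04,  3.61219113e-04,
       -1.79703226e-04, -1.08572402e-04, -4.31974932e-05]), 'joint_efforts': array([-4.92319268e-04, -9.27117920e+01,  1.97961710e+00, -3.69931090e+01,
        1.77969213e-02,  8.24380433e-03,  8.80863399e-05]), 'position': array([ 0.23965288, -0.57691042,  0.24774297]), 'tool_rot': array([-3.14052534e+00,  8.85720090e-05,  3.93801031e-01]), 'force': array([-0.46930433,  0.44828754,  0.29856934]), 'moment': array([-0.05372526,  0.01414546, -0.00266206]), 'grip_width': 0.08529097766687653}
0.017
{'fx': 519.172196139193, 'fy': 519.172196139193, 'cx': 277.3114511410981, 'cy': 203.98218132179647, 'k1': -0.056281628416618205, 'R': array([[-0.94403071, -0.32963795,  0.01203536],
       [-0.26046135,  0.7225388 , -0.6403886 ],
       [ 0.20240037, -0.60768125, -0.76795676]]), 't': array([0.47281975, 0.15100786, 0.99399138])}
{'fx': 508.0526793993408, 'fy': 508.0526793993408, 'cx': 277.0715070054181, 'cy': 210.90685722653174, 'k1': -0.08688756136889432, 'R': array([[ 0.02147706, -0.99970679,  0.01118335],
       [-0.996971  , -0.02225195, -0.07452296],
       [ 0.07474996, -0.00954894, -0.99715659]]), 't': array([-0.01366112,  0.50023173,  1.00864986])}
```

View pics/side0.png

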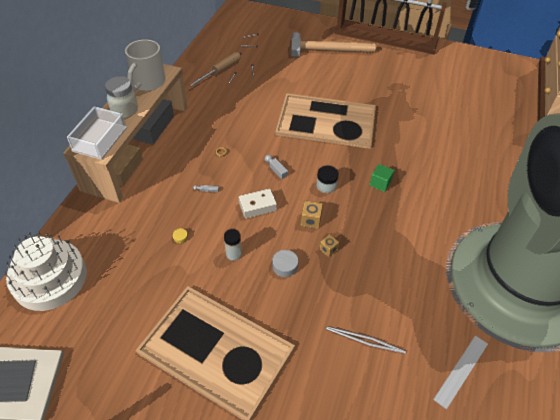

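View pics/top0.png

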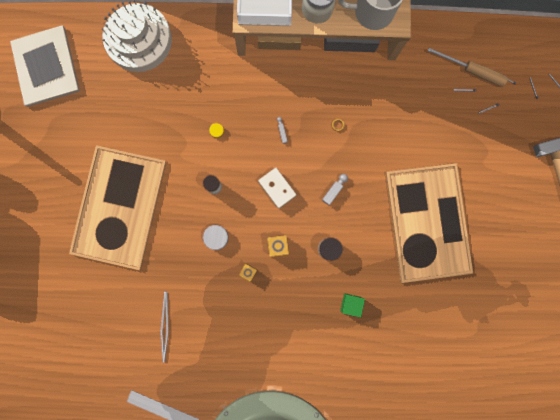

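The top view shows the soldering tray on the left (pads at about (111,234) and (124,183)) and the doming tray on the right (pads at (419,250), (411,197) and (451,220)). In the stock I see:
- solder block (277,188)
- disc (215,238)
- larger brass cube (278,246); the small one at (248,272) and the green one are decoys
- squat jar (331,249)
- thick punch (335,190)
- tall jar (212,184)
- slim punch (282,130)

```bash
cat > h.py <<'E'
import numpy as np, cv2
from workcell import telemetry, cams, job, bot
def und(n,uv):
    c=cams.get_calibration(n); K=np.array([[c['fx'],0,c['cx']],[0,c['fy'],c['cy']],[0,0,1]])
    return cv2.undistortPoints(np.array(uv,float).reshape(-1,1,2),K,np.array([c['k1'],0,0,0.])).reshape(-1,2)
def plane(n,uv,z):
    c=cams.get_calibration(n); R=np.array(c['R']);t=np.array(c['t'])
    d=np.c_[und(n,uv),np.ones(len(np.reshape(uv,(-1,2))))]@R; o=-R.T@t
    return (o+d*((z-o[2])/d[:,2])[:,None])[:,:2]
def proj(n,X):
    c=cams.get_calibration(n); K=np.array([[c['fx'],0,c['cx']],[0,c['fy'],c['cy']],[0,0,1]])
    return cv2.projectPoints(np.array(X,float).reshape(-1,1,3),cv2.Rodrigues(np.array(c['R']))[0],np.array(c['t']),K,np.array([c['k1'],0,0,0.]))[0].reshape(-1,2)
E
python3 - <<'E'
import cv2
im=cv2.imread('pics/top0.png')
c=im[110:290,190:370]; cv2.imwrite('pics/crop0.png',cv2.resize(c,None,fx=3.3,fy=3.3,interpolation=cv2.INTER_CUBIC))
for n,(u,v) in dict(disc=(215,238),brass=(270,238),jarlid=(331,249),jarlid2=(326,244),punch=(333,193),block=(270,190),wood=(240,215),pad=(111,234),wood2=(300,215),brass2=(287,238)).items(): print(n,im[v,u],cv2.cvtColor(im,cv2.COLOR_BGR2HSV)[v,u])
E
```

```text
disc [187 187 191] [  0   5 191]
brass [ 77 174 224] [ 20 167 224]
jarlid [61 60 69] [177  33  69]
jarlid2 [62 59 72] [173  46  72]
punch [196 196 199] [  0   4 199]
block [214 228 236] [ 19  24 236]
wood [ 75 124 195] [ 12 157 195]
pad [56 62 75] [ 9 65 75]
wood2 [ 74 125 196] [ 13 159 196]
brass2 [ 50  87 130] [ 14 157 130]
```

View pics/crop0.png

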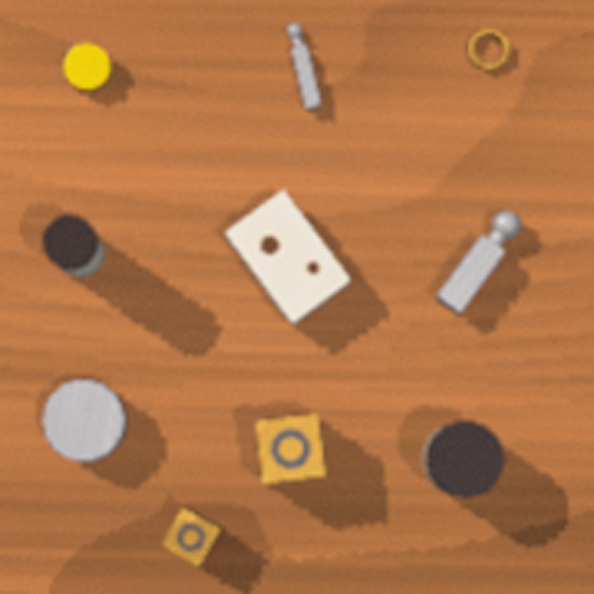

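The crop shows everything clearly. Low saturation picks out the jar lid, disc, punch and block, and a yellow hue picks out the brass.

```bash
cat > meas.py <<'E'
from h import *
def run(im,n='top'):
    hsv=cv2.cvtColor(im,cv2.COLOR_BGR2HSV)
    H,S,V=[hsv[...,i].astype(int) for i in range(3)]
    light=((S<60)&(V>120)); dark=((S<90)&(V<100)); brass=(H>=16)&(H<=26)&(V>170)&(S>100)
    def blobs(m,lo=40,hi=4000):
        N,L,st,ce=cv2.connectedComponentsWithStats(m.astype(np.uint8)*255,connectivity=8)
        return [(st[i,4],ce[i],(L==i)) for i in range(1,N) if lo<st[i,4]<hi]
    return blobs(light),blobs(dark),blobs(brass)
def rect(n,mask,z):
    cs,_=cv2.findContours(mask.astype(np.uint8),cv2.RETR_EXTERNAL,cv2.CHAIN_APPROX_NONE)
    c=max(cs,key=len).reshape(-1,2)
    p=plane(n,c,z).astype(np.float32)*1000
    r=cv2.minAreaRect(p)
    b=cv2.boxPoints(r); e=[b[1]-b[0],b[2]-b[1]]; l=max(e,key=np.linalg.norm)
    return np.round(r[0],1),np.round(sorted(r[1]),1),round(float(np.arctan2(l[1],l[0])),3)
E
python3 - <<'E'
from meas import *
im=cv2.imread('pics/top0.png')
for nm,bl in zip(('light','dark','brass'),run(im)):
    for a,c,m in bl:
        if not(70<c[0]<480 and 110<c[1]<320): continue
        u,v=c
        z=0.005
        if nm=='light': z={1:.022}.get(abs(u-215)<10 and abs(v-238)<10, .018 if u>310 else .024 if v>160 else .01)
        if nm=='dark' and 180<u<370: z=.042 if u>300 else .064
        if nm=='brass': z=.038
        print(nm,a,np.round(c,1),z,np.round(plane('top',c,z)[0]*1000,1),rect('top',m,z))
E
```

```text
light 124 [281.8 130.5] 0.01 [668.1  -8.9] (array([670. ,  -8.4]), array([10.6, 55.1]), 0.261)
light 744 [277.  187.6] 0.024 [547.1  -1.6] (array([547.5,  -1.2]), array([46.1, 70. ]), 0.661)
light 285 [334.5 189.4] 0.018 [ 546.9 -118.6] (array([ 549.1, -120.6]), array([18.7, 70.4]), -0.625)
light 487 [215. 237.] 0.022 [444.8 120.8] (array([444.9, 120.9]), array([48.2, 48.3]), -1.548)
dark 1271 [123.2 183.3] 0.005 [551.5 316.5] (array([551.7, 316.6]), array([63.5, 88.7]), -0.198)
dark 195 [211.  183.3] 0.064 [547.8 127.1] (array([548.5, 127.1]), array([27.4, 30.5]), 0.81)
dark 734 [411.8 197.4] 0.005 [ 535.8 -281.3] (array([ 535.7, -281.3]), array([56.2, 57.5]), -1.422)
dark 766 [449.7 219.6] 0.005 [ 491.4 -361.5] (array([ 491.7, -361.5]), array([37.1, 91.3]), 0.144)
dark 759 [111.2 233. ] 0.005 [448.3 337. ] (array([448.4, 337.5]), array([61.7, 62.8]), -1.545)
dark 864 [419.3 250.3] 0.005 [ 426.6 -297.5] (array([ 426.3, -296.9]), array([67.1, 68. ]), 0.006)
dark 394 [330.4 248.7] 0.042 [ 426.3 -109.2] (array([ 426.8, -108.4]), array([41.3, 43.5]), -1.551)
brass 55 [337.7 124.3] 0.038
[... 748 characters left out ...]
23.1, 134.2]), 0.121)
brass 693 [411.  221.3] 0.038 [ 484.  -270.6] (array([ 510.8, -269.9]), array([ 62.5, 137.6]), 0.149)
brass 50 [120.4 212.5] 0.038 [488.9 309.7] (array([489.4, 308.3]), array([12.2, 20.8]), -0.283)
brass 65 [130.6 224.2] 0.038 [466.1 288.1] (array([463.7, 288.7]), array([ 5.2, 67.3]), -0.173)
brass 271 [277.4 245.5] 0.038 [430.5  -4.7] (array([430.5,  -4.7]), array([38.2, 38.6]), -1.417)
brass 44 [277.8 245.6] 0.038 [430.3  -5.3] (array([430.3,  -5.2]), array([13.2, 14.1]), 1.129)
brass 61 [123.2 253.4] 0.038 [407.7 300.6] (array([408.9, 302.6]), array([11.1, 36.8]), -0.162)
brass 111 [246.9 272.1] 0.038 [376.8  54.2] (array([376.9,  53.7]), array([25.5, 26.3]), -0.442)
```

```bash
cat > plan.py <<'E'
import sys, json, numpy as np
from scipy.spatial.transform import Rotation as Ro
from workcell import telemetry
# waypoints: x y z yaw in mm, rad ; prints rounded deltas per call, tracking rounded commanded pose
def plan(wps,start=None):
    s=telemetry.observe()
    if start is None:
        p=np.array(s['position'])*1000; R=Ro.from_euler('xyz',s['tool_rot'])
    else: p=np.array(start[:3],float); R=Ro.from_euler('xyz',[np.pi,0,start[3]])
    for w in wps:
        T=Ro.from_euler('xyz',[np.pi,0,w[3]]); k=0
        while k<8:
            k+=1
            d=R.inv().apply(np.array(w[:3])-p); r=(R.inv()*T).as_rotvec()
            if np.linalg.norm(d)<.6 and np.linalg.norm(r)<.008: break
            f=max(1,np.abs(d).max()/150,np.abs(r).max()/(np.pi/4)); n=np.ceil(f)
            a=np.round(d/n/150,3); b=np.round((r/n)/(np.pi/4),3)
            rows=max(np.linalg.norm(a)*150/62.5,np.linalg.norm(b)*45/10.7)
            print(list(map(float,np.r_[a,b])),'rows>=%.1f'%rows)
            p=p+R.apply(a*150); R=R*Ro.from_rotvec(b*np.pi/4)
        print('  ->',np.round(p,1),np.round(R.as_euler('xyz')[2],3))
E
python3 -c "
from plan import *
print(telemetry.observe()['clock'])
plan([(544.2,-117.1,160,-.625),(544.2,-117.1,60,-.625),(544.2,-117.1,23,-.625)])"
```

```text
0.1
[0.763, -0.513, 0.147, -0.0, 0.0, 0.324] rows>=2.2
[0.609, -0.688, 0.147, -0.0, 0.0, 0.324] rows>=2.2
[0.416, -0.82, 0.147, -0.0, 0.0, 0.325] rows>=2.2
[0.196, -0.898, 0.146, -0.001, 0.001, 0.324] rows>=2.2
  -> [ 544.2 -117.1  160. ] -0.625
[0.0, 0.0, 0.667, 0.0, 0.0, 0.0] rows>=1.6
  -> [ 544.2 -117.1   60. ] -0.625
[0.0, 0.0, 0.246, 0.0, 0.0, 0.0] rows>=0.6
  -> [ 544.2 -117.1   23.1] -0.625
```

Request:
arm_command(deltas=[[1,0.763,-0.513,0.147,0,0,0.324],[1,0.763,-0.513,0.147,0,0,0.324],[1,0.763,-0.513,0.147,0,0,0.324]], newtons=40)

```text
clock: 0.48
position: [0.3183, -0.4587, 0.2256]
tool_rot: [-3.14, -0.0, 0.143]
force: [-0.6, -1.3, -0.3]
grip_width: 0.0855
```

Request:
arm_command(deltas=[[1,0.609,-0.688,0.147,0,0,0.324],[1,0.609,-0.688,0.147,0,0,0.324],[1,0.609,-0.688,0.147,0,0,0.324]])

```text
clock: 0.85
position: [0.3938, -0.3444, 0.2037]
tool_rot: [-3.14, 0.0, -0.112]
force: [-0.4, -1.3, 0.2]
grip_width: 0.0851
```

Request:
arm_command(deltas=[[1,0.416,-0.82,0.147,0,0,0.325],[1,0.416,-0.82,0.147,0,0,0.325],[1,0.416,-0.82,0.147,0,0,0.325]])

```text
clock: 1.23
position: [0.4697, -0.2298, 0.1816]
tool_rot: [-3.141, 0.001, -0.367]
force: [-0.1, -1.2, -0.2]
grip_width: 0.0855
```

Request:
arm_command(deltas=[[1,0.196,-0.898,0.146,0,0,0.324],[1,0.196,-0.898,0.146,0,0,0.324],[1,0.196,-0.898,0.146,0,0,0.324],[1,0.196,-0.898,0.146,0,0,0.324],[1,0.196,-0.898,0.146,0,0,0.324]])

```text
clock: 1.85
position: [0.5437, -0.1194, 0.1605]
tool_rot: [3.141, -0.0, -0.626]
force: [-0.1, -0.2, -0.1]
grip_width: 0.0852
```

```bash
python3 - <<'E'
from h import *
im=cams.grab_frame('top'); im2=cams.grab_frame('side')
s=telemetry.observe(); print(s['clock'],s['position'],s['qpos'],s['tool_rot'])
print(proj('top',s['position']),proj('side',s['position']))
cv2.imwrite('pics/a1.png',np.hstack([cv2.resize(im[100:300,230:400],None,fx=2.3,fy=2.3),cv2.resize(im2[80:280,190:360],None,fx=2.3,fy=2.3)]))
E
```

```text
1.95 [ 0.54383912 -0.11913159  0.16054495] [ 0.02633006  0.52980734  0.11390753  1.86749363 -0.08384397  0.74868387
 -2.01144533] [ 3.14130169e+00 -3.79638732e-04 -6.26857371e-01]
[[344.79989419 181.70292438]] [[277.61728891 115.62552736]]
```

View pics/a1.png

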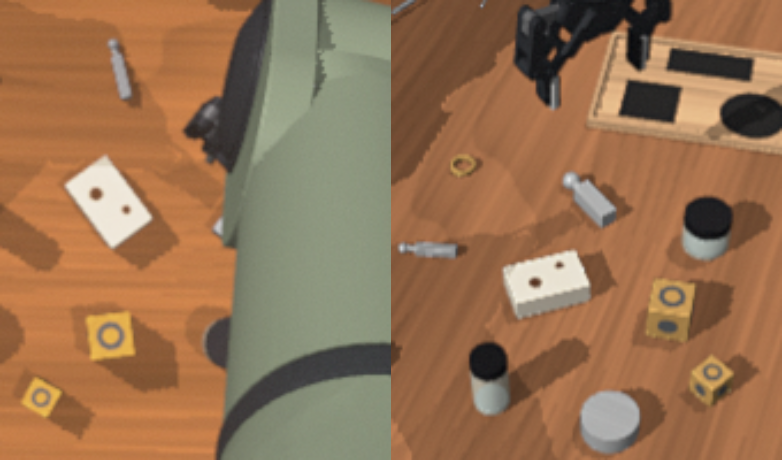

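The side view shows the open fingers at about (258,119) and (298,106), on either side of the projected TCP at (278,116), so the camera and arm frames agree. Now descending, with a 2 mm correction.

```bash
python3 -c "
from plan import *
plan([(544.2,-117.1,60,-.625),(544.2,-117.1,23,-.625)])"
```

```text
[-0.006, -0.013, 0.67, 0.0, -0.0, -0.002] rows>=1.6
  -> [ 544.3 -117.1   60. ] -0.625
[-0.0, 0.0, 0.247, 0.0, -0.0, -0.0] rows>=0.6
  -> [ 544.3 -117.1   23. ] -0.625
```

Request:
arm_command(deltas=[[1,-0.006,-0.013,0.335,0,0,0],[1,-0.006,-0.013,0.67,0,0,0],[1,-0.006,-0.013,0.67,0,0,0],[1,-0.006,-0.013,0.67,0,0,0]])

```text
clock: 2.45
position: [0.5454, -0.1161, 0.0615]
tool_rot: [-3.141, -0.001, -0.626]
force: [-0.2, 0.5, 0.5]
grip_width: 0.0855
```

Request:
arm_command(deltas=[[1,0,0,0.12,0,0,0],[1,0,0,0.246,0,0,0],[1,0,0,0.246,0,0,0],[1,0,0,0.246,0,0,0]])

```text
clock: 2.95
position: [0.5448, -0.1153, 0.023]
tool_rot: [3.141, 0.0, -0.625]
force: [-0.3, -0.1, -0.3]
grip_width: 0.0855
```

Request:
arm_command(deltas=[[-0.2,0,0,0,0,0,0],[-0.5,0,0,0,0,0,0],[-1,0,0,0,0,0,0],[-1,0,0,0,0,0,0],[-1,0,0,0,0,0,0],[-1,0,0,0,0,0,0],[-1,0,0,0,0,0,0]])

```text
clock: 3.82
position: [0.5448, -0.1153, 0.0231]
tool_rot: [-3.142, -0.0, -0.625]
force: [-1.2, -0.5, 5.7]
grip_width: 0.0169
```

```bash
python3 - <<'E'
from plan import *
s=telemetry.observe(); print(s['position'],s['tool_rot'],s['force'],s['grip_width'])
p=s['position']*1000
# from nominal commanded
plan([(544.2,-117.1,160,-.625),(485.1,-359.4,160,.145),(485.1,-359.4,60,.145),(485.1,-359.4,28.5,.145)],start=(544.2,-117.1,23,-.625))
E
```

```text
[ 0.54483868 -0.11531797  0.02312549] [-3.14150530e+00 -1.29702948e-04 -6.24895858e-01] [-1.17679516 -0.46626433  5.67489149] 0.016897431351769715
[0.0, 0.0, -0.913, 0.0, 0.0, 0.0] rows>=2.2
  -> [ 544.2 -117.1  160. ] -0.625
[0.313, 0.77, -0.0, 0.0, 0.0, -0.49] rows>=2.1
[0.0, 0.832, -0.0, -0.0, 0.0, -0.49] rows>=2.1
  -> [ 485.  -359.5  160. ] 0.145
[0.001, -0.0, 0.666, -0.0, 0.0, -0.0] rows>=1.6
  -> [ 485.2 -359.4   60. ] 0.145
[-0.0, -0.0, 0.21, -0.0, 0.0, -0.0] rows>=0.5
  -> [ 485.2 -359.4   28.5] 0.145
```

Request:
arm_command(deltas=[[-1,0,0,-0.2,0,0,0],[-1,0,0,-0.5,0,0,0],[-1,0,0,-0.913,0,0,0],[-1,0,0,-0.913,0,0,0]])

```text
clock: 4.32
position: [0.5467, -0.1157, 0.164]
tool_rot: [-3.138, -0.006, -0.625]
force: [-0.2, -0.7, -1.4]
grip_width: 0.0168
```

Request:
arm_command(deltas=[[-1,0.156,0.385,0,0,0,-0.245],[-1,0.313,0.77,0,0,0,-0.49],[-1,0.313,0.77,0,0,0,-0.49],[-1,0.313,0.77,0,0,0,-0.49]])

```text
clock: 4.82
position: [0.515, -0.2363, 0.1592]
tool_rot: [-3.141, 0.001, -0.242]
force: [-0.0, -0.0, -1.0]
grip_width: 0.0166
```

Request:
arm_command(deltas=[[-1,0,0.416,0,0,0,-0.245],[-1,0,0.832,0,0,0,-0.49],[-1,0,0.832,0,0,0,-0.49],[-1,0,0.832,0,0,0,-0.49],[-1,0,0.832,0,0,0,-0.49]])

```text
clock: 5.45
position: [0.4867, -0.3556, 0.1597]
tool_rot: [-3.141, -0.0, 0.146]
force: [-0.2, 0.1, -0.5]
grip_width: 0.017
```

```bash
python3 - <<'E'
from h import *
im=cams.grab_frame('top'); im2=cams.grab_frame('side')
s=telemetry.observe(); print(s['clock'],s['position'],s['qpos'],s['tool_rot'],s['force'],s['grip_width'])
cv2.imwrite('pics/a2.png',np.hstack([im,im2])[:, :].copy()[:,::1] if 0 else cv2.resize(np.hstack([im[100:400,180:500],im2[0:300,200:520]]),None,fx=1.25,fy=1.25))
from plan import plan
plan([(485.1,-359.4,60,.145),(485.1,-359.4,28.5,.145)])
E
```

```text
5.55 [ 0.48645969 -0.35614897  0.1598151 ] [ 0.58979143  0.59050669 -0.08088983  1.73658601  0.06137578  0.81704757
 -0.94398982] [-3.14132582e+00 -9.20817913e-05  1.46288736e-01] [ 0.04644465 -0.80325087 -1.07680589] 0.01690254517800333
[-0.012, 0.02, 0.665, -0.0, -0.0, 0.002] rows>=1.6
  -> [ 485.1 -359.4   60.1] 0.145
[-0.0, 0.0, 0.21, -0.0, -0.0, -0.0] rows>=0.5
  -> [ 485.1 -359.3   28.6] 0.145
```

View pics/a2.png

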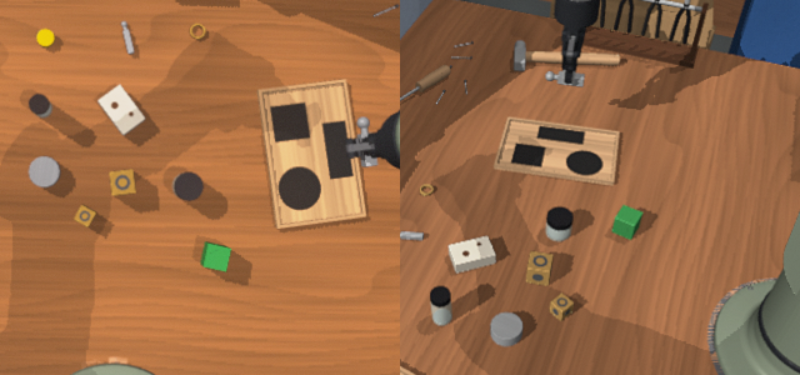

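The punch is held level and aligned with its pad. Lowering.

Request:
arm_command(deltas=[[-1,-0.012,0.02,0.3,0,0,0],[-1,-0.012,0.02,0.665,0,0,0],[-1,-0.012,0.02,0.665,0,0,0],[-1,-0.012,0.02,0.665,0,0,0]])

```text
clock: 6.05
position: [0.4853, -0.3609, 0.0618]
tool_rot: [3.141, -0.001, 0.145]
force: [-0.2, 0.8, -1.0]
grip_width: 0.017
```

Request:
arm_command(deltas=[[-1,0,0,0.1,0,0,0],[-1,0,0,0.18,0,0,0],[-1,0,0,0.205,0,0,0],[-1,0,0,0.205,0,0,0],[-1,0,0,0.205,0,0,0]])

```text
clock: 6.68
position: [0.4844, -0.361, 0.0296]
tool_rot: [3.141, -0.0, 0.145]
force: [-0.6, -0.7, -0.5]
grip_width: 0.0169
```

Request:
arm_command(deltas=[[-1,0,0.008,0.009,0,0,0],[-1,0,0,0.009,0,0,0],[-1,0,0,0.009,0,0,0]])

```text
clock: 7.05
position: [0.4844, -0.3609, 0.0281]
tool_rot: [3.141, -0.0, 0.145]
force: [0.4, -1.2, 2.5]
grip_width: 0.0168
```

Request:
arm_command(deltas=[[-0.5,0,0,0,0,0,0],[-0.3,0,0,0,0,0,0],[-0.3,0,0,0,0,0,0],[-0.3,0,0,0,0,0,0]])

```text
clock: 7.55
position: [0.4843, -0.3608, 0.0279]
tool_rot: [-3.141, 0.0, 0.145]
force: [-0.2, -0.2, -0.7]
grip_width: 0.0298
```

Request:
arm_command(deltas=[[-0.3,0,0,-0.1,0,0,0],[-0.3,0,0,-0.4,0,0,0],[-0.2,0,0,-0.8,0,0,0],[-0.2,0,0,-0.8,0,0,0]])

```text
clock: 8.05
position: [0.4861, -0.3622, 0.1534]
tool_rot: [3.137, -0.006, 0.144]
force: [0.7, -1.3, -1.4]
grip_width: 0.034
```

```bash
python3 - <<'E'
from plan import *
s=telemetry.observe(); print(s['clock'],s['position'],s['tool_rot'],s['grip_width'])
# jar next, clear view too
plan([(426.6,-108.8,130,.145)])
E
```

```text
8.05 [ 0.48606806 -0.36219404  0.15341016] [ 3.13651084 -0.00576396  0.14445264] 0.033993987704044513
[-0.075, -0.865, 0.073, 0.003, -0.004, -0.0] rows>=2.1
[-0.075, -0.864, 0.076, 0.003, -0.003, -0.001] rows>=2.1
  -> [ 426.6 -108.9  130. ] 0.145
```

```bash
python3 - <<'E'
from h import *
from plan import plan
im=cams.grab_frame('top');im2=cams.grab_frame('side')
cv2.imwrite('pics/a3.png',cv2.resize(np.hstack([im[100:400,180:500],im2[0:300,200:520]]),None,fx=1.25,fy=1.25))
s=telemetry.observe()
plan([(430.5,-4.7,120,.154),(430.5,-4.7,25,.154)],start=(*(s['position']*1000),.1445))
E
```

```text
[-0.005, -0.801, 0.065, -0.0, 0.0, -0.004] rows>=1.9
[-0.002, -0.801, 0.065, -0.0, 0.0, -0.004] rows>=1.9
[0.001, -0.801, 0.066, -0.0, 0.0, -0.004] rows>=1.9
  -> [430.5  -4.6 119.9] 0.154
[-0.0, 0.0, 0.633, -0.0, 0.0, -0.0] rows>=1.5
  -> [430.5  -4.6  25. ] 0.154
```

View pics/a3.png

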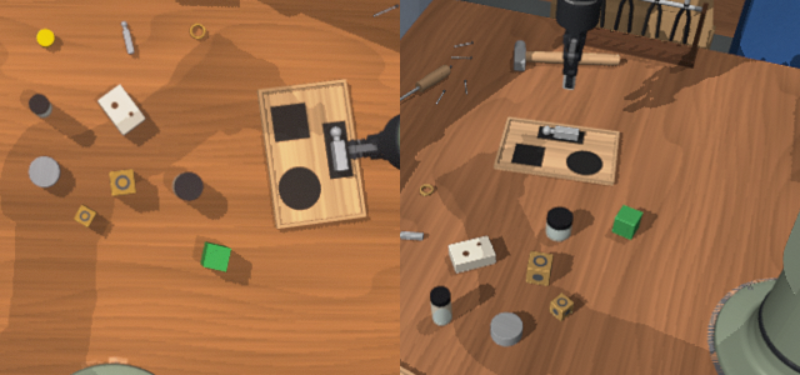

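The punch lies along the narrow pad, near its middle, at about (338,150) in the crop. Next is the brass cube.

Request:
arm_command(deltas=[[1,-0.005,-0.4,0.065,0,0,-0.004],[1,-0.005,-0.801,0.065,0,0,-0.004],[1,-0.005,-0.801,0.065,0,0,-0.004]], newtons=60)

```text
clock: 8.52
position: [0.4656, -0.2377, 0.1376]
tool_rot: [-3.139, 0.002, 0.153]
force: [0.1, -0.9, -0.1]
grip_width: 0.0849
```

Request:
arm_command(deltas=[[1,-0.002,-0.4,0.065,0,0,-0.004],[1,-0.002,-0.801,0.065,0,0,-0.004],[1,-0.002,-0.801,0.065,0,0,-0.004]])

```text
clock: 8.9
position: [0.4476, -0.1196, 0.128]
tool_rot: [-3.14, 0.002, 0.157]
force: [1.0, -1.2, -0.5]
grip_width: 0.0853
```

Request:
arm_command(deltas=[[1,0.001,-0.4,0.065,0,0,-0.004],[1,0.001,-0.801,0.066,0,0,-0.004],[1,0.001,-0.801,0.066,0,0,-0.004],[1,0.001,-0.801,0.066,0,0,-0.004],[1,0.001,-0.801,0.066,0,0,-0.004]])

```text
clock: 9.52
position: [0.4305, -0.006, 0.1184]
tool_rot: [3.141, 0.0, 0.152]
force: [0.4, -1.0, 0.0]
grip_width: 0.0857
```

```bash
python3 - <<'E'
from plan import *
s=telemetry.observe(); print(s['clock'],s['position'],s['tool_rot'],s['grip_width'],s['qpos'])
plan([(430.5,-4.7,25,.154)])
E
```

```text
9.525 [ 0.43049154 -0.00602549  0.1184479 ] [3.14122321e+00 1.82483414e-04 1.51601509e-01] 0.08572932096130875 [-0.05542903  0.44084843 -0.08618583  2.2008277   0.07707534  0.50278012
 -1.62017904]
[0.002, -0.009, 0.623, 0.0, 0.0, -0.003] rows>=1.5
  -> [430.6  -4.7  25. ] 0.154
```

Request:
arm_command(deltas=[[1,0.002,-0.009,0.25,0,0,0],[1,0.002,-0.009,0.5,0,0,0],[1,0.002,-0.009,0.623,0,0,0],[1,0.002,-0.009,0.623,0,0,0],[1,0.002,-0.009,0.623,0,0,0]])

```text
clock: 10.15
position: [0.4307, -0.0038, 0.0257]
tool_rot: [3.141, -0.001, 0.153]
force: [0.4, 0.4, -0.3]
grip_width: 0.0857
```

Request:
arm_command(deltas=[[0.2,0,0,0,0,0,0],[0,0,0,0,0,0,0],[-0.4,0,0,0,0,0,0],[-1,0,0,0,0,0,0],[-1,0,0,0,0,0,0],[-1,0,0,0,0,0,0]])

```text
clock: 10.9
position: [0.4307, -0.0032, 0.0257]
tool_rot: [3.141, -0.001, 0.154]
force: [-2.0, -0.4, 15.3]
grip_width: 0.0372
```

```bash
python3 - <<'E'
from plan import *
s=telemetry.observe(); print(s['clock'],s['position'],s['tool_rot'],s['grip_width'],s['force'])
p=s['position']*1000
plan([(p[0],p[1],120,.154),(535.8,-281.3,120,.145),(535.8,-281.3,33,.145)],start=(*p,.152))
E
```

```text
10.9 [ 0.43066576 -0.00324093  0.02570919] [ 3.14129829e+00 -8.93258522e-04  1.54048402e-01] 0.03716491251814778 [-2.04990707 -0.38466298 15.33746443]
[0.0, 0.0, -0.629, 0.0, 0.0, -0.003] rows>=1.5
  -> [430.7  -3.2 120.1] 0.154
[0.204, 0.97, 0.0, 0.0, -0.0, 0.006] rows>=2.4
[0.208, 0.968, 0.0, -0.0, -0.0, 0.006] rows>=2.4
  -> [ 535.8 -281.2  120.1] 0.145
[0.0, 0.0, 0.58, -0.0, -0.0, -0.0] rows>=1.4
  -> [ 535.8 -281.2   33.1] 0.145
```

Request:
arm_command(deltas=[[-1,0,0,-0.15,0,0,0],[-1,0,0,-0.4,0,0,0],[-1,0,0,-0.629,0,0,0],[-1,0,0,-0.629,0,0,0]])

```text
clock: 11.4
position: [0.4313, -0.0031, 0.1212]
tool_rot: [3.141, -0.004, 0.154]
force: [0.6, 0.2, -4.8]
grip_width: 0.037
```

Request:
arm_command(deltas=[[-1,0.07,0.32,0,0,0,0],[-1,0.14,0.65,0,0,0,0.006],[-1,0.204,0.97,0,0,0,0.006],[-1,0.204,0.97,0,0,0,0.006]])

```text
clock: 11.9
position: [0.4828, -0.1457, 0.118]
tool_rot: [3.141, 0.001, 0.145]
force: [0.3, 1.6, -4.6]
grip_width: 0.0369
```

Request:
arm_command(deltas=[[-1,0.07,0.32,0,0,0,0],[-1,0.14,0.65,0,0,0,0.006],[-1,0.208,0.968,0,0,0,0.006],[-1,0.208,0.968,0,0,0,0.006],[-1,0.208,0.968,0,0,0,0.006]])

```text
clock: 12.52
position: [0.5348, -0.2801, 0.118]
tool_rot: [-3.14, 0.002, 0.145]
force: [0.1, -0.4, -4.1]
grip_width: 0.0371
```

```bash
python3 - <<'E'
from plan import *
s=telemetry.observe(); print(s['clock'],s['position'],s['tool_rot'],s['grip_width'],s['force'])
plan([(535.8,-281.3,33,.145)])
E
```

```text
12.525 [ 0.53476468 -0.28006047  0.11800074] [-3.14000150e+00  1.76240778e-03  1.45205189e-01] 0.03708917030539105 [ 0.08029003 -0.38812593 -4.13029618]
[0.007, 0.01, 0.567, -0.002, 0.002, 0.0] rows>=1.4
  -> [ 535.9 -281.3   32.9] 0.145
```

Request:
arm_command(deltas=[[-1,0.007,0.01,0.2,0,0,0],[-1,0.007,0.01,0.4,0,0,0],[-1,0.007,0.01,0.53,0,0,0],[-1,0.007,0.01,0.567,0,0,0],[-1,0.007,0.01,0.567,0,0,0],[-1,0.007,0.01,0.567,0,0,0]])

```text
clock: 13.28
position: [0.5371, -0.2826, 0.0353]
tool_rot: [3.141, -0.001, 0.145]
force: [0.7, 0.4, -4.2]
grip_width: 0.0374
```

Request:
arm_command(deltas=[[-1,-0.005,-0.005,0.015,0,0,0],[-1,-0.005,-0.005,0.029,0,0,0],[-1,-0.005,-0.005,0.029,0,0,0],[-1,-0.005,-0.005,0.029,0,0,0]])

```text
clock: 13.78
position: [0.5359, -0.2818, 0.0308]
tool_rot: [3.141, -0.0, 0.145]
force: [-4.1, 2.2, 10.1]
grip_width: 0.0372
```

Request:
arm_command(deltas=[[0,0,0,0,0,0,0],[0.2,0,0,0,0,0,0],[0.3,0,0,0,0,0,0],[0.3,0,0,0,0,0,0]])

```text
clock: 14.28
position: [0.5358, -0.2818, 0.03]
tool_rot: [3.142, -0.0, 0.145]
force: [0.3, 0.4, 0.0]
grip_width: 0.0556
```

Request:
arm_command(deltas=[[0.3,0,0,-0.1,0,0,0],[0.3,0,0,-0.4,0,0,0],[0.3,0,0,-0.65,0,0,0],[0.3,0,0,-0.65,0,0,0]])

```text
clock: 14.78
position: [0.5373, -0.2825, 0.1313]
tool_rot: [3.139, -0.005, 0.145]
force: [-0.2, -0.6, 0.0]
grip_width: 0.0557
```

```bash
python3 - <<'E'
from plan import *
s=telemetry.observe(); print(s['clock'],s['position'],s['tool_rot'],s['grip_width'],s['force'])
p=s['position']*1000
plan([(444.9,120.9,130,.145),(444.9,120.9,20,.145)],start=(*p,.145))
E
```

```text
14.775 [ 0.53725125 -0.28253471  0.13131243] [ 3.13871341 -0.00453753  0.14453958] 0.05570246812714487 [-0.24397992 -0.59082021  0.03457654]
[-0.074, -0.917, 0.003, 0.0, 0.0, 0.0] rows>=2.2
[-0.073, -0.917, 0.003, 0.0, 0.0, 0.0] rows>=2.2
[-0.074, -0.916, 0.003, 0.0, 0.0, 0.0] rows>=2.2
  -> [444.8 120.8 130. ] 0.145
[0.0, -0.0, 0.733, 0.0, 0.0, 0.0] rows>=1.8
  -> [444.8 120.8  20. ] 0.145
```

Request:
arm_command(deltas=[[1,-0.04,-0.4,0.003,0,0,0],[1,-0.074,-0.8,0.003,0,0,0],[1,-0.074,-0.917,0.003,0,0,0],[1,-0.074,-0.917,0.003,0,0,0]])

```text
clock: 15.28
position: [0.5051, -0.1464, 0.1273]
tool_rot: [-3.142, -0.0, 0.147]
force: [-0.0, -0.6, -0.2]
grip_width: 0.0856
```

Request:
arm_command(deltas=[[1,-0.04,-0.4,0.003,0,0,0],[1,-0.073,-0.8,0.003,0,0,0],[1,-0.073,-0.917,0.003,0,0,0],[1,-0.073,-0.917,0.003,0,0,0]])

```text
clock: 15.78
position: [0.4749, -0.013, 0.1267]
tool_rot: [3.141, -0.0, 0.145]
force: [1.0, -1.2, -0.7]
grip_width: 0.0857
```

Request:
arm_command(deltas=[[1,-0.04,-0.4,0.003,0,0,0],[1,-0.074,-0.8,0.003,0,0,0],[1,-0.074,-0.916,0.003,0,0,0],[1,-0.074,-0.916,0.003,0,0,0],[1,-0.074,-0.916,0.003,0,0,0]])

```text
clock: 16.4
position: [0.4443, 0.1196, 0.1261]
tool_rot: [3.141, 0.0, 0.142]
force: [0.0, -0.3, 0.6]
grip_width: 0.0854
```

```bash
python3 - <<'E'
from plan import *
from h import *
im=cams.grab_frame('top');im2=cams.grab_frame('side')
cv2.imwrite('pics/a4.png',cv2.resize(np.hstack([im[100:400,180:500],im2[0:300,200:520]]),None,fx=1.25,fy=1.25))
s=telemetry.observe(); print(s['clock'],s['position'],s['tool_rot'],s['grip_width'],s['force'],s['qpos'])
plan([(444.9,120.9,60,.145),(444.9,120.9,20,.145)])
E
```

```text
16.5 [0.444053   0.11991981 0.12616252] [3.14115344e+00 3.72421936e-05 1.42114011e-01] 0.08547701450720675 [ 0.21971116 -0.13953959 -0.2568674 ] [-0.31956406  0.45980461 -0.09366391  2.12478839  0.07896051  0.56029782
 -1.89916327]
[0.007, -0.006, 0.441, 0.001, 0.0, -0.004] rows>=1.1
  -> [445.  120.9  60. ] 0.145
[-0.0, 0.0, 0.267, -0.0, 0.0, 0.0] rows>=0.6
  -> [445.  120.9  20. ] 0.145
```

View pics/a4.png

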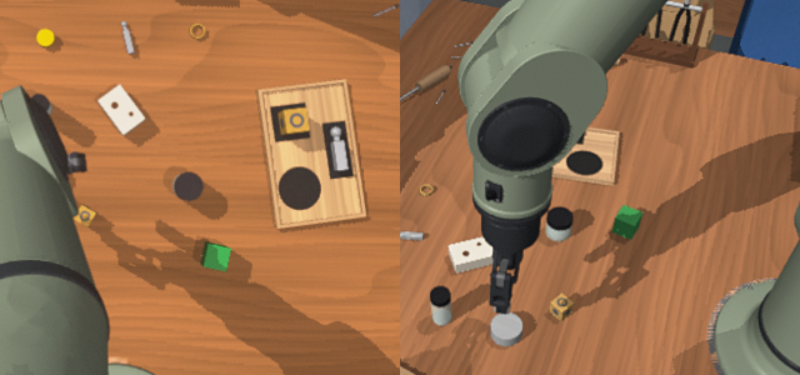

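The cube and punch sit on their pads in the doming tray, and the gripper is above the disc. Descending.

Request:
arm_command(deltas=[[1,0.007,-0.006,0.25,0,0,0],[1,0.007,-0.006,0.5,0,0,0],[1,0.007,-0.006,0.66,0,0,0],[1,0.007,-0.006,0.7,0,0,0],[1,0.007,-0.006,0.707,0,0,0],[1,0.007,-0.006,0.707,0,0,0]], newtons=60)

```text
clock: 17.25
position: [0.445, 0.1226, 0.021]
tool_rot: [-3.141, -0.001, 0.144]
force: [1.4, 0.9, 0.7]
grip_width: 0.0857
```

Request:
arm_command(deltas=[[0.3,0,0,0,0,0,0],[0.2,0,0,0,0,0,0],[0,0,0,0,0,0,0],[-1,0,0,0,0,0,0],[-1,0,0,0,0,0,0],[-1,0,0,0,0,0,0]])

```text
clock: 18.0
position: [0.4447, 0.1225, 0.0209]
tool_rot: [3.142, -0.001, 0.145]
force: [-3.5, -3.4, 21.0]
grip_width: 0.048
```

```bash
python3 - <<'E'
from plan import *
s=telemetry.observe(); print(s['clock'],s['position'],s['tool_rot'],s['grip_width'],s['force'])
p=s['position']*1000
plan([(p[0],p[1],125,.145),(426.5,-297.2,125,.145),(426.5,-297.2,28,.145)],start=(*p,.145))
E
```

```text
18.0 [0.4446867  0.12252979 0.02092996] [ 3.14150325e+00 -7.95281055e-04  1.44555963e-01] 0.048017606252510385 [-3.52189181 -3.35304952 21.02515623]
[0.0, 0.0, -0.694, 0.0, 0.0, 0.0] rows>=1.7
  -> [444.7 122.5 125. ] 0.145
[-0.175, 0.917, 0.0, 0.0, 0.0, 0.0] rows>=2.2
[-0.175, 0.917, 0.0, 0.0, 0.0, 0.0] rows>=2.2
[-0.174, 0.917, 0.0, 0.0, 0.0, 0.0] rows>=2.2
  -> [ 426.5 -297.1  125. ] 0.145
[-0.0, 0.0, 0.647, 0.0, 0.0, 0.0] rows>=1.6
  -> [ 426.5 -297.1   28. ] 0.145
```

Request:
arm_command(deltas=[[-1,0,0,-0.15,0,0,0],[-1,0,0,-0.45,0,0,0],[-1,0,0,-0.694,0,0,0],[-1,0,0,-0.694,0,0,0]])

```text
clock: 18.5
position: [0.4455, 0.1229, 0.1263]
tool_rot: [-3.141, -0.004, 0.145]
force: [-0.2, 0.8, -4.8]
grip_width: 0.0477
```

Request:
arm_command(deltas=[[-1,-0.06,0.3,0,0,0,0],[-1,-0.12,0.62,0,0,0,0],[-1,-0.175,0.917,0,0,0,0],[-1,-0.175,0.917,0,0,0,0]])

```text
clock: 19.0
position: [0.4373, -0.0204, 0.1233]
tool_rot: [3.141, 0.002, 0.14]
force: [-0.4, 0.8, -3.8]
grip_width: 0.0479
```

Request:
arm_command(deltas=[[-1,-0.06,0.3,0,0,0,0],[-1,-0.12,0.62,0,0,0,0],[-1,-0.175,0.917,0,0,0,0],[-1,-0.175,0.917,0,0,0,0]])

```text
clock: 19.5
position: [0.4314, -0.1596, 0.1233]
tool_rot: [3.141, 0.001, 0.14]
force: [-0.1, 2.1, -3.9]
grip_width: 0.0477
```

Request:
arm_command(deltas=[[-1,-0.06,0.3,0,0,0,0],[-1,-0.12,0.62,0,0,0,0],[-1,-0.174,0.917,0,0,0,0],[-1,-0.174,0.917,0,0,0,0],[-1,-0.174,0.917,0,0,0,0]])

```text
clock: 20.12
position: [0.4263, -0.2956, 0.1235]
tool_rot: [-3.14, 0.001, 0.146]
force: [0.7, 0.4, -4.7]
grip_width: 0.0479
```

```bash
python3 - <<'E'
from plan import *
s=telemetry.observe(); print(s['clock'],s['position'],s['tool_rot'],s['grip_width'],s['force'])
plan([(426.5,-297.2,28,.145)])
E
```

```text
20.125 [ 0.42633734 -0.29558947  0.12346541] [-3.14022496e+00  7.03887021e-04  1.45876396e-01] 0.04785003739298354 [ 0.68542081  0.38218752 -4.67905586]
[-0.0, 0.012, 0.636, -0.002, 0.001, 0.001] rows>=1.5
  -> [ 426.5 -297.3   28.1] 0.145
```

Request:
arm_command(deltas=[[-1,0,0.01,0.2,0,0,0],[-1,0,0.01,0.4,0,0,0],[-1,0,0.01,0.57,0,0,0],[-1,0,0.01,0.63,0,0,0],[-1,0,0.01,0.636,0,0,0],[-1,0,0.01,0.636,0,0,0]])

```text
clock: 20.88
position: [0.4269, -0.2984, 0.0296]
tool_rot: [3.141, -0.001, 0.145]
force: [0.4, -0.6, -3.9]
grip_width: 0.0478
```

Request:
arm_command(deltas=[[-1,0,-0.006,0.012,0,0,0],[-1,0,-0.006,0.023,0,0,0],[-1,0,-0.006,0.023,0,0,0],[-1,0,-0.006,0.023,0,0,0]])

```text
clock: 21.38
position: [0.4265, -0.2977, 0.0261]
tool_rot: [3.141, -0.001, 0.145]
force: [-2.9, 1.8, 11.0]
grip_width: 0.0476
```

Request:
arm_command(deltas=[[0.3,0,0,0,0,0,0],[0.45,0,0,0,0,0,0],[0.5,0,0,0,0,0,0],[0.5,0,0,0,0,0,0]])

```text
clock: 21.88
position: [0.4262, -0.2976, 0.0254]
tool_rot: [-3.142, 0.0, 0.145]
force: [0.1, 0.1, -0.8]
grip_width: 0.0641
```

Request:
arm_command(deltas=[[0.5,0,0,-0.1,0,0,0],[0.5,0,0,-0.4,0,0,0],[0.5,0,0,-0.7,0,0,0],[0.5,0,0,-0.7,0,0,0]])

```text
clock: 22.38
position: [0.4276, -0.2986, 0.1343]
tool_rot: [3.138, -0.004, 0.144]
force: [0.3, 0.4, -0.7]
grip_width: 0.0639
```

```bash
python3 - <<'E'
from plan import *
s=telemetry.observe(); print(s['clock'],s['position'],s['tool_rot'],s['grip_width'],s['force'])
p=s['position']*1000
plan([(426.6,-108.8,130,.145),(426.6,-108.8,28,.145)],start=(*p,.145))
E
```

```text
22.375 [ 0.42757282 -0.29858037  0.13431898] [ 3.13794035 -0.00448096  0.14436686] 0.06394817273812867 [ 0.25754099  0.42509207 -0.72067619]
[0.088, -0.626, 0.014, 0.0, 0.0, 0.0] rows>=1.5
[0.088, -0.627, 0.015, 0.0, 0.0, 0.0] rows>=1.5
  -> [ 426.5 -108.8  130. ] 0.145
[0.0, 0.0, 0.68, 0.0, 0.0, 0.0] rows>=1.6
  -> [ 426.5 -108.8   28. ] 0.145
```

Request:
arm_command(deltas=[[1,0.045,-0.31,0.014,0,0,0],[1,0.088,-0.626,0.014,0,0,0],[1,0.088,-0.626,0.014,0,0,0]], newtons=35)

```text
clock: 22.75
position: [0.4258, -0.1997, 0.1285]
tool_rot: [-3.14, 0.0, 0.149]
force: [0.7, -0.7, -0.2]
grip_width: 0.0851
```

Request:
arm_command(deltas=[[1,0.045,-0.31,0.015,0,0,0],[1,0.088,-0.627,0.015,0,0,0],[1,0.088,-0.627,0.015,0,0,0],[1,0.088,-0.627,0.015,0,0,0],[1,0.088,-0.627,0.015,0,0,0]])

```text
clock: 23.38
position: [0.4252, -0.109, 0.1261]
tool_rot: [3.141, 0.0, 0.143]
force: [0.7, -0.3, 0.7]
grip_width: 0.0855
```

```bash
python3 - <<'E'
from plan import *
s=telemetry.observe(); print(s['clock'],s['position'],s['tool_rot'],s['grip_width'],s['force'])
plan([(426.6,-109.8,28,.145)])
E
```

```text
23.375 [ 0.42519939 -0.10904994  0.12606537] [3.14126276e+00 8.36897123e-05 1.42908218e-01] 0.08548936186340203 [ 0.65699004 -0.29455244  0.7102228 ]
[0.009, 0.006, 0.654, 0.0, 0.0, -0.003] rows>=1.6
  -> [ 426.7 -109.8   28. ] 0.145
```

Request:
arm_command(deltas=[[1,0.009,0.006,0.22,0,0,0],[1,0.009,0.006,0.45,0,0,0],[1,0.009,0.006,0.6,0,0,0],[1,0.009,0.006,0.654,0,0,0],[1,0.009,0.006,0.654,0,0,0]])

```text
clock: 24.0
position: [0.4266, -0.109, 0.028]
tool_rot: [-3.142, 0.0, 0.144]
force: [-0.6, 0.4, 0.7]
grip_width: 0.0855
```

Request:
arm_command(deltas=[[0.3,0,0,0,0,0,0],[0.15,0,0,0,0,0,0],[0,0,0,0,0,0,0],[-1,0,0,0,0,0,0],[-1,0,0,0,0,0,0],[-1,0,0,0,0,0,0],[-1,0,0,0,0,0,0]])

```text
clock: 24.88
position: [0.4271, -0.1087, 0.0287]
tool_rot: [3.141, -0.001, 0.145]
force: [-1.4, 0.5, 12.9]
grip_width: 0.0451
```

```bash
python3 - <<'E'
from plan import *
s=telemetry.observe(); print(s['clock'],s['position'],s['tool_rot'],s['grip_width'],s['force'])
p=s['position']*1000
plan([(p[0],p[1],150,.145),(448.4,337.3,150,.1),(448.4,337.3,50,.1)],start=(*p,.145))
E
```

```text
24.875 [ 0.42710168 -0.10867148  0.02869976] [ 3.14114245e+00 -1.06935759e-03  1.44675353e-01] 0.04507251827577904 [-1.44664231  0.45293733 12.85227828]
[0.0, 0.0, -0.809, 0.0, 0.0, 0.0] rows>=1.9
  -> [ 427.1 -108.7  150. ] 0.145
[0.19, -0.974, 0.0, 0.0, -0.0, 0.019] rows>=2.4
[0.175, -0.976, 0.0, -0.0, -0.0, 0.019] rows>=2.4
[0.161, -0.979, 0.0, -0.0, -0.0, 0.019] rows>=2.4
  -> [448.3 337.2 150. ] 0.1
[0.0, -0.0, 0.667, -0.0, -0.0, 0.0] rows>=1.6
  -> [448.3 337.2  50. ] 0.1
```

Request:
arm_command(deltas=[[-1,0,0,-0.1,0,0,0],[-1,0,0,-0.3,0,0,0],[-1,0,0,-0.6,0,0,0],[-1,0,0,-0.809,0,0,0],[-1,0,0,-0.809,0,0,0]])

```text
clock: 25.5
position: [0.4277, -0.1088, 0.152]
tool_rot: [3.14, -0.004, 0.144]
force: [-1.0, 0.6, -1.4]
grip_width: 0.0451
```

Request:
arm_command(deltas=[[-1,0.05,-0.25,0,0,0,0],[-1,0.1,-0.5,0,0,0,0],[-1,0.15,-0.76,0,0,0,0.019],[-1,0.19,-0.974,0,0,0,0.019],[-1,0.19,-0.974,0,0,0,0.019]])

```text
clock: 26.12
position: [0.4335, 0.0423, 0.149]
tool_rot: [-3.141, 0.001, 0.134]
force: [0.2, -0.7, -0.7]
grip_width: 0.045
```

Request:
arm_command(deltas=[[-1,0.05,-0.25,0,0,0,0],[-1,0.1,-0.5,0,0,0,0],[-1,0.15,-0.76,0,0,0,0.019],[-1,0.175,-0.976,0,0,0,0.019],[-1,0.175,-0.976,0,0,0,0.019]])

```text
clock: 26.75
position: [0.4405, 0.1901, 0.1489]
tool_rot: [-3.141, 0.001, 0.118]
force: [-0.3, -1.0, -1.0]
grip_width: 0.045
```

Request:
arm_command(deltas=[[-1,0.05,-0.25,0,0,0,0],[-1,0.1,-0.5,0,0,0,0],[-1,0.13,-0.76,0,0,0,0.019],[-1,0.161,-0.979,0,0,0,0.019],[-1,0.161,-0.979,0,0,0,0.019],[-1,0.161,-0.979,0,0,0,0.019]])

```text
clock: 27.5
position: [0.4484, 0.3355, 0.149]
tool_rot: [3.14, 0.001, 0.099]
force: [0.5, 0.0, -1.1]
grip_width: 0.0455
```

```bash
python3 - <<'E'
from plan import *
s=telemetry.observe(); print(s['clock'],s['position'],s['tool_rot'],s['grip_width'],s['force'],s['qpos'])
plan([(448.4,337.3,50,.1),(448.4,337.3,36,.1)])
E
```

```text
27.5 [0.44841765 0.33554527 0.1489557 ] [3.14033178e+00 5.83815060e-04 9.87740104e-02] 0.04547150879220504 [ 0.53973037  0.02241926 -1.10782412] [-0.6478316   0.54928288 -0.13909603  1.85555447  0.10787491  0.74521464
 -2.31821054]
[0.001, -0.012, 0.66, 0.002, 0.001, -0.002] rows>=1.6
  -> [448.3 337.2  50. ] 0.1
[0.0, -0.0, 0.093, -0.0, -0.0, 0.0] rows>=0.2
  -> [448.3 337.2  36. ] 0.1
```

Request:
arm_command(deltas=[[-1,0.001,-0.006,0.2,0,0,0],[-1,0.001,-0.006,0.4,0,0,0],[-1,0.001,-0.006,0.58,0,0,0],[-1,0.001,-0.006,0.66,0,0,0],[-1,0.001,-0.006,0.7,0,0,0],[-1,0.001,-0.006,0.72,0,0,0],[-1,0.001,-0.006,0.73,0,0,0],[-1,0.001,-0.006,0.73,0,0,0]])

```text
clock: 28.5
position: [0.4483, 0.3384, 0.0402]
tool_rot: [-3.141, -0.001, 0.1]
force: [-0.5, 0.4, -1.2]
grip_width: 0.0448
```

Request:
arm_command(deltas=[[-1,0,0.005,0.01,0,0,0],[-1,0,0.005,0.02,0,0,0],[-1,0,0.005,0.03,0,0,0],[-1,0,0.005,0.04,0,0,0],[-1,0,0.005,0.042,0,0,0],[-1,0,0.005,0.042,0,0,0]])

```text
clock: 29.25
position: [0.4482, 0.3375, 0.0338]
tool_rot: [3.142, -0.0, 0.1]
force: [-2.5, -1.2, 8.5]
grip_width: 0.0455
```

Contact: 8.5 N on the tool, at the expected height. Releasing slowly.

Request:
arm_command(deltas=[[0.15,0,0,0,0,0,0],[0.3,0,0,0,0,0,0],[0.4,0,0,0,0,0,0],[0.5,0,0,0,0,0,0],[0.5,0,0,0,0,0,0]])

```text
clock: 29.88
position: [0.4482, 0.3376, 0.0335]
tool_rot: [-3.142, -0.0, 0.1]
force: [-0.5, -0.1, 0.3]
grip_width: 0.0642
```

Request:
arm_command(deltas=[[0.5,0,0,-0.1,0,0,0],[0.5,0,0,-0.35,0,0,0],[0.5,0,0,-0.7,0,0,0],[0.5,0,0,-0.8,0,0,0],[0.5,0,0,-0.8,0,0,0]])

```text
clock: 30.5
position: [0.4486, 0.3378, 0.1548]
tool_rot: [-3.14, -0.002, 0.1]
force: [0.1, 0.6, -0.4]
grip_width: 0.0639
```

```bash
python3 - <<'E'
from plan import *
from h import *
im=cams.grab_frame('top');im2=cams.grab_frame('side')
cv2.imwrite('pics/a5.png',cv2.resize(np.hstack([im[:,60:500],im2[:,100:500]])[:,:],None,fx=.95,fy=.95))
s=telemetry.observe(); print(s['clock'],s['position'],s['tool_rot'],s['grip_width'],s['force'])
p=s['position']*1000
plan([(500,160,160,1.8),(547.5,-1.2,140,3.803)],start=(*p,.1))
E
```

```text
30.6 [0.44786179 0.33722619 0.15284001] [3.14103573e+00 8.02235223e-04 1.00049136e-01] 0.06390528523168847 [ 0.28136741  0.23578484 -0.15038972]
[0.076, 0.403, -0.016, 0.0, 0.0, -0.722] rows>=3.0
[-0.153, 0.381, -0.016, -0.0, 0.0, -0.721] rows>=3.0
[-0.333, 0.24, -0.016, -0.0, 0.0, -0.722] rows>=3.0
  -> [500.  160.1 160. ] 1.8
[-0.373, 0.021, 0.045, -0.0, 0.0, -0.85] rows>=3.6
[-0.306, -0.214, 0.044, -0.0, 0.0, -0.85] rows>=3.6
[-0.108, -0.358, 0.045, -0.0, 0.0, -0.85] rows>=3.6
  -> [547.5  -1.2 139.9] -2.48
```

View pics/a5.png

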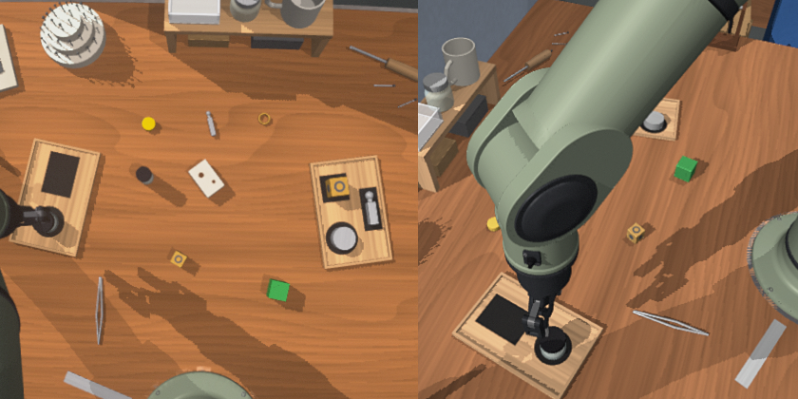

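The top view shows the disc, cube and punch on their pads and the jar centred on its round pad. For the block I'll use the half-turn wrist branch, because the direct one would bring joint 7 close to its limit.

Request:
arm_command(deltas=[[1,0.025,0.13,-0.016,0,0,-0.24],[1,0.05,0.27,-0.016,0,0,-0.48],[1,0.076,0.403,-0.016,0,0,-0.722],[1,0.076,0.403,-0.016,0,0,-0.722]], newtons=40)

```text
clock: 31.1
position: [0.4656, 0.2768, 0.1546]
tool_rot: [-3.141, 0.002, 0.666]
force: [-0.0, 0.3, -0.5]
grip_width: 0.0854
```

Request:
arm_command(deltas=[[1,-0.05,0.13,-0.016,0,0,-0.24],[1,-0.1,0.26,-0.016,0,0,-0.48],[1,-0.153,0.381,-0.016,0,0,-0.721],[1,-0.153,0.381,-0.016,0,0,-0.721]])

```text
clock: 31.6
position: [0.4828, 0.2188, 0.1575]
tool_rot: [-3.14, 0.001, 1.229]
force: [-0.8, 0.9, 0.3]
grip_width: 0.0852
```

Request:
arm_command(deltas=[[1,-0.11,0.08,-0.016,0,0,-0.24],[1,-0.22,0.16,-0.016,0,0,-0.48],[1,-0.333,0.24,-0.016,0,0,-0.722],[1,-0.333,0.24,-0.016,0,0,-0.722]])

```text
clock: 32.1
position: [0.5003, 0.1603, 0.1601]
tool_rot: [-3.141, -0.001, 1.795]
force: [-0.4, 1.0, -0.0]
grip_width: 0.0855
```

Request:
arm_command(deltas=[[1,-0.1,0.005,0.045,0,0,-0.21],[1,-0.19,0.01,0.045,0,0,-0.43],[1,-0.28,0.015,0.045,0,0,-0.64],[1,-0.373,0.021,0.045,0,0,-0.85],[1,-0.373,0.021,0.045,0,0,-0.85]])

```text
clock: 32.72
position: [0.5159, 0.1074, 0.1536]
tool_rot: [-3.142, -0.001, 2.461]
force: [0.2, 0.5, -0.2]
grip_width: 0.0852
```

Request:
arm_command(deltas=[[1,-0.08,-0.05,0.044,0,0,-0.21],[1,-0.15,-0.11,0.044,0,0,-0.43],[1,-0.23,-0.16,0.044,0,0,-0.64],[1,-0.306,-0.214,0.044,0,0,-0.85],[1,-0.306,-0.214,0.044,0,0,-0.85]])

```text
clock: 33.35
position: [0.5318, 0.0537, 0.147]
tool_rot: [3.141, -0.001, 3.128]
force: [-0.4, -0.9, 0.1]
grip_width: 0.0853
```

Request:
arm_command(deltas=[[1,-0.03,-0.09,0.045,0,0,-0.21],[1,-0.055,-0.18,0.045,0,0,-0.43],[1,-0.08,-0.27,0.045,0,0,-0.64],[1,-0.108,-0.358,0.045,0,0,-0.85],[1,-0.108,-0.358,0.045,0,0,-0.85],[1,-0.108,-0.358,0.045,0,0,-0.85]])

```text
clock: 34.1
position: [0.5476, 0.0007, 0.1406]
tool_rot: [3.141, 0.0, -2.486]
force: [-0.0, 0.1, -0.2]
grip_width: 0.0852
```

```bash
python3 - <<'E'
from plan import *
s=telemetry.observe(); print(s['clock'],s['position'],s['tool_rot'],s['grip_width'],s['force'],s['qpos'])
plan([(547.5,-1.2,22,3.803)])
E
```

```text
34.1 [0.54761053 0.00066203 0.14064732] [ 3.14109589e+00  1.82665817e-04 -2.48626354e+00] 0.08519020125660409 [-0.03701787  0.14053609 -0.15658037] [ 0.5844908   0.7551122  -1.02168239  1.86393748  0.77706887  0.98473838
  1.44045612]
[0.008, -0.01, 0.791, 0.001, 0.0, -0.008] rows>=1.9
  -> [547.6  -1.2  22. ] -2.48
```

```bash
python3 - <<'E'
from h import *
im=cams.grab_frame('top');im2=cams.grab_frame('side')
cv2.imwrite('pics/a6.png',cv2.resize(np.hstack([im[:,60:500],im2[:,100:500]])[:,:],None,fx=.95,fy=.95))
E
```

```text
(no output)
```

View pics/a6.png

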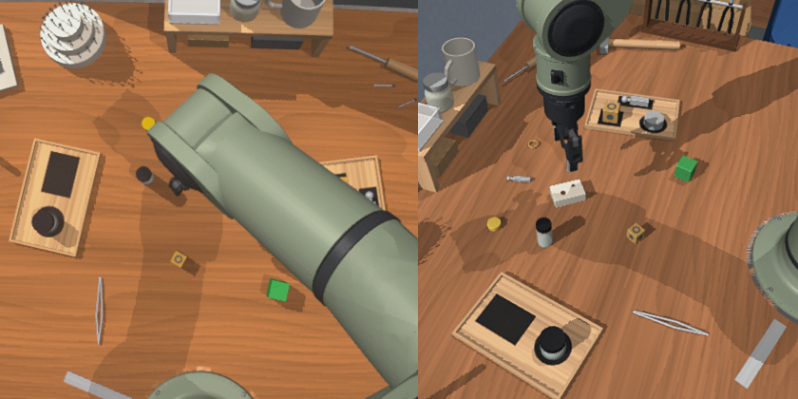

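The gripper is above the block and the arm is clear of everything. Descending.

Request:
arm_command(deltas=[[1,0.008,-0.006,0.25,0,0,0],[1,0.008,-0.006,0.5,0,0,0],[1,0.008,-0.006,0.7,0,0,0],[1,0.008,-0.006,0.77,0,0,-0.008],[1,0.008,-0.006,0.791,0,0,-0.008],[1,0.008,-0.006,0.791,0,0,-0.008]])

```text
clock: 34.95
position: [0.5479, -0.0022, 0.0228]
tool_rot: [-3.141, 0.001, -2.474]
force: [0.3, 1.1, 0.1]
grip_width: 0.0853
```

Request:
arm_command(deltas=[[0.3,0,0,0,0,0,0],[0.15,0,0,0,0,0,0],[0,0,0,0,0,0,0],[-1,0,0,0,0,0,0],[-1,0,0,0,0,0,0],[-1,0,0,0,0,0,0],[-1,0,0,0,0,0,0]])

```text
clock: 35.83
position: [0.5477, -0.0025, 0.0225]
tool_rot: [-3.141, 0.0, -2.474]
force: [-2.6, -1.2, 10.6]
grip_width: 0.0442
```

```bash
python3 - <<'E'
from plan import *
s=telemetry.observe(); print(s['clock'],s['position'],s['tool_rot'],s['grip_width'],s['force'])
p=s['position']*1000
print(552.0+(p[0]-547.5),p[1])
plan([(p[0],p[1],150,3.803),(551.6,316.6,150,2.944),(551.6,316.6,40,2.944)],start=(*p,s['tool_rot'][2]))
E
```

```text
35.825 [ 0.54769974 -0.00245829  0.0225484 ] [-3.14092525e+00  2.29591721e-04 -2.47400493e+00] 0.044183740082383516 [-2.56280908 -1.1854116  10.6409652 ]
552.1997393043869 -2.458291400346866
[0.0, 0.0, -0.85, 0.0, -0.0, 0.008] rows>=2.0
  -> [547.7  -2.5 150. ] -2.48
[-0.663, 0.831, 0.0, -0.0, -0.0, 0.547] rows>=2.6
[-0.129, 0.516, 0.0, -0.0, -0.0, 0.273] rows>=1.3
[-0.015, 0.532, 0.0, -0.0, -0.0, 0.274] rows>=1.3
  -> [551.6 316.6 150. ] 2.944
[-0.0, 0.0, 0.734, -0.0, -0.0, -0.0] rows>=1.8
  -> [551.6 316.6  39.9] 2.944
```

Request:
arm_command(deltas=[[-1,0,0,-0.15,0,0,0],[-1,0,0,-0.4,0,0,0],[-1,0,0,-0.7,0,0,0.008],[-1,0,0,-0.85,0,0,0.008],[-1,0,0,-0.85,0,0,0.008]])

```text
clock: 36.45
position: [0.548, -0.0026, 0.1504]
tool_rot: [-3.14, 0.001, -2.481]
force: [0.1, -0.4, -0.9]
grip_width: 0.0441
```

Request:
arm_command(deltas=[[-1,-0.17,0.21,0,0,0,0.14],[-1,-0.33,0.42,0,0,0,0.27],[-1,-0.5,0.62,0,0,0,0.41],[-1,-0.663,0.831,0,0,0,0.547],[-1,-0.663,0.831,0,0,0,0.547]])

```text
clock: 37.08
position: [0.5483, 0.1603, 0.1484]
tool_rot: [3.14, -0.001, -2.906]
force: [-0.1, 0.9, -2.4]
grip_width: 0.0441
```

Request:
arm_command(deltas=[[-1,-0.065,0.26,0,0,0,0.14],[-1,-0.129,0.516,0,0,0,0.273],[-1,-0.129,0.516,0,0,0,0.273],[-1,-0.129,0.516,0,0,0,0.273]])

```text
clock: 37.58
position: [0.5503, 0.2355, 0.1484]
tool_rot: [-3.14, -0.001, -3.123]
force: [0.0, -0.2, -1.0]
grip_width: 0.0441
```

Request:
arm_command(deltas=[[-1,-0.008,0.26,0,0,0,0.14],[-1,-0.015,0.532,0,0,0,0.274],[-1,-0.015,0.532,0,0,0,0.274],[-1,-0.015,0.532,0,0,0,0.274],[-1,-0.015,0.532,0,0,0,0.274]])

```text
clock: 38.2
position: [0.5519, 0.3148, 0.1492]
tool_rot: [-3.141, 0.0, 2.943]
force: [0.6, -0.0, -1.1]
grip_width: 0.0442
```

```bash
python3 - <<'E'
from plan import *
s=telemetry.observe(); print(s['clock'],s['position'],s['tool_rot'],s['grip_width'],s['force'],s['qpos'])
plan([(551.6,316.6,28.5,2.944)])
E
```

```text
38.2 [0.55185528 0.3148169  0.14917063] [-3.14064085e+00  4.91828216e-05  2.94270167e+00] 0.04417262586412588 [ 0.63174543 -0.00521054 -1.10065168] [-0.10932986  0.77169286 -0.79778312  1.62605631  0.62749676  1.01804793
  0.26466319]
[0.004, 0.012, 0.804, -0.001, 0.0, -0.002] rows>=1.9
  -> [551.6 316.6  28.6] 2.944
```

Request:
arm_command(deltas=[[-1,0.002,0.006,0.25,0,0,0],[-1,0.002,0.006,0.5,0,0,0],[-1,0.002,0.006,0.68,0,0,0],[-1,0.002,0.006,0.75,0,0,0],[-1,0.002,0.006,0.785,0,0,0],[-1,0.002,0.006,0.785,0,0,0]])

```text
clock: 38.95
position: [0.5515, 0.3176, 0.0323]
tool_rot: [3.141, 0.001, 2.944]
force: [-0.3, -0.4, -0.9]
grip_width: 0.0439
```

Grip height was 22.5 mm, so I release at about 27.5 mm.

Request:
arm_command(deltas=[[-1,0,0,0.015,0,0,0],[-1,0,0,0.03,0,0,0],[-1,0,0,0.032,0,0,0],[-1,0,0,0.032,0,0,0]])

```text
clock: 39.45
position: [0.5514, 0.3177, 0.0276]
tool_rot: [3.141, 0.001, 2.944]
force: [-1.2, -2.7, 7.5]
grip_width: 0.0441
```

Request:
arm_command(deltas=[[0.15,0,0,0,0,0,0],[0.3,0,0,0,0,0,0],[0.5,0,0,0,0,0,0],[0.5,0,0,0,0,0,0]])

```text
clock: 39.95
position: [0.5511, 0.3177, 0.0269]
tool_rot: [3.142, -0.0, 2.944]
force: [-0.1, 0.3, 0.2]
grip_width: 0.0643
```

Request:
arm_command(deltas=[[0.5,0,0,-0.1,0,0,0],[0.5,0,0,-0.4,0,0,0],[0.5,0,0,-0.8,0,0,0],[0.5,0,0,-0.9,0,0,0],[0.5,0,0,-0.9,0,0,0]])

```text
clock: 40.58
position: [0.5516, 0.3178, 0.1634]
tool_rot: [3.14, 0.002, 2.944]
force: [-2.3, 0.7, -0.4]
grip_width: 0.0641
```

```bash
python3 - <<'E'
from plan import *
s=telemetry.observe(); p=s['position']*1000; print(p)
plan([(480,-100,220,2.944)],start=(*p,2.944))
E
```

```text
[551.56093948 317.75944726 163.36288233]
[-0.026, -0.942, -0.126, 0.0, 0.0, 0.0] rows>=2.3
[-0.026, -0.941, -0.126, 0.0, 0.0, 0.0] rows>=2.3
[-0.027, -0.942, -0.126, 0.0, 0.0, 0.0] rows>=2.3
  -> [ 480.  -100.1  220.1] 2.944
```

Request:
arm_command(deltas=[[0.5,-0.026,-0.4,-0.126,0,0,0],[0.5,-0.026,-0.8,-0.126,0,0,0],[0.5,-0.026,-0.942,-0.126,0,0,0],[0.5,-0.026,-0.942,-0.126,0,0,0]])

```text
clock: 41.08
position: [0.5269, 0.1762, 0.1798]
tool_rot: [-3.14, -0.001, 2.941]
force: [-0.4, 0.3, -0.3]
grip_width: 0.0639
```

Request:
arm_command(deltas=[[0.5,-0.026,-0.4,-0.126,0,0,0],[0.5,-0.026,-0.8,-0.126,0,0,0],[0.5,-0.026,-0.942,-0.126,0,0,0],[0.5,-0.026,-0.942,-0.126,0,0,0],[0.5,-0.026,-0.942,-0.126,0,0,0]])

```text
clock: 41.7
position: [0.5035, 0.0406, 0.1995]
tool_rot: [3.141, -0.0, 2.946]
force: [-0.3, 0.7, -0.1]
grip_width: 0.064
```

```bash
python3 - <<'E'
from h import *
im=cams.grab_frame('top');im2=cams.grab_frame('side')
cv2.imwrite('pics/top7.png',im)
cv2.imwrite('pics/side7.png',im2)
cv2.imwrite('pics/a7.png',cv2.resize(np.hstack([im[:,60:500],im2[:,100:500]])[:,:],None,fx=.95,fy=.95))
print(telemetry.observe()['clock'])
E
```

```text
41.8
```

View pics/a7.png

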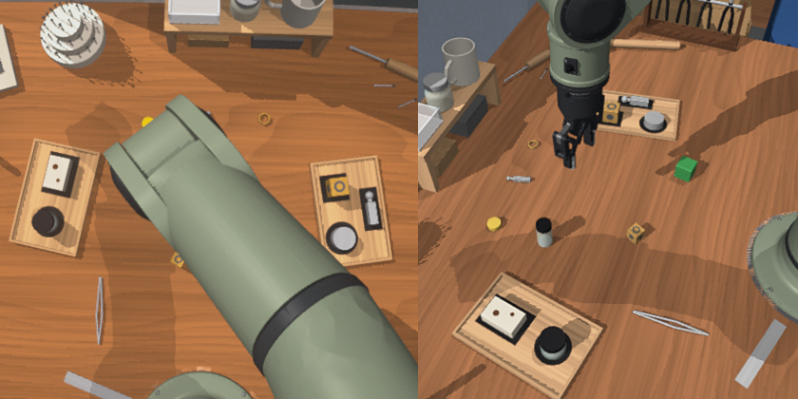

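All five are on their pads, nothing of the trays is hidden in the top view, and the tall jar and slim punch stand where they were. Now measuring the results in the tray frames.

```bash
python3 - <<'E'
from meas import *
im=cv2.imread('pics/top7.png')
S=(np.array([448.4,337.3]),-.198,(-55,0)); D=(np.array([426.5,-297.2]),.145,(-55,28))
def tray(p,T):
    o,a,off=T; R=np.array([[np.cos(a),np.sin(a)],[-np.sin(a),np.cos(a)]]); return np.round(R@(p-o)+off,1)
L,Dk,B=run(im)
for a,c,m in L+B:
    if not((60<c[0]<170 or 390<c[0]<480) and 140<c[1]<290 and a<1200): continue
    left=c[0]<200; z=.029 if left else (.027 if c[1]>235 else .023)
    if any(m is b[2] for b in B): z=.043
    r=rect('top',m,z); T=S if left else D
    print(a,np.round(c,1),tray(r[0],T),r[1],round(r[2]-T[1],2))
hsv=cv2.cvtColor(im,cv2.COLOR_BGR2HSV); print(hsv[232,108],hsv[232,92],hsv[245,120])
# jar lid vs pad: lid circle via Hough
g=cv2.cvtColor(im,cv2.COLOR_BGR2GRAY)[200:270,75:145]
c=cv2.HoughCircles(cv2.resize(g,None,fx=4,fy=4,interpolation=cv2.INTER_CUBIC),cv2.HOUGH_GRADIENT,1,30,param1=60,param2=15,minRadius=50,maxRadius=80)
if c is not None:
    for x,y,r in c[0][:3]:
        uv=(75+x/4,200+y/4); print(uv,r/4,tray(plane('top',uv,.047)[0]*1000,S))
cv2.imwrite('pics/a8.png',np.hstack([cv2.resize(im[140:260,70:170],None,fx=4,fy=4),cv2.resize(im[160:280,385:480],None,fx=4,fy=4)]))
E
```

```text
746 [119.  181.5] [50.7  1.7] [45.6 71.4] -0.0
285 [451.1 219.8] [  2.2 -41.7] [19.6 71.1] -0.0
485 [421.6 250.3] [-55.   29.6] [46.3 51.3] -1.7
222 [449.8 182.3] [ 73.5 -41.5] [22.3 53.3] -0.01
527 [145.4 209.7] [ 11.4 -67.8] [ 23.7 136.6] 0.01
194 [407.1 178.3] [92.2 42. ] [18.2 48.3] -1.62
55 [428.1 183.4] [76.7  2.2] [ 7.2 43. ] 0.01
235 [417. 196.] [54.4 27.8] [36.5 37.8] -1.57
397 [412.6 224.9] [-6.4 41.1] [51.7 52.9] -1.69
72 [434.  232.7] [-24.4   4.8] [ 8.4 47.1] 0.04
277 [460.4 256.3] [-76.1 -42. ] [22.1 56.3] 0.0
42 [109.3 254.6] [-95.7 -18.2] [12.  17.8] 0.24
48 [133.6 262.4] [-101.6  -67.9] [11.8 21.9] -1.35
112 [421.2 271.8] [-96.6  41.8] [15.7 41.6] 1.32
46 [440.3 269.9] [-97.    2.2] [11.3 18.6] -0.93
[ 7 67 65] [ 15 120 225] [13 84 58]
(np.float32(111.375), np.float32(233.625)) 16.2 [-54.5 -14.3]
(np.float32(128.875), np.float32(250.125)) 14.85 [-78.3 -56. ]
(np.float32(91.125), np.float32(239.375)) 15.925 [-74.5  22.7]
```

View pics/a8.png

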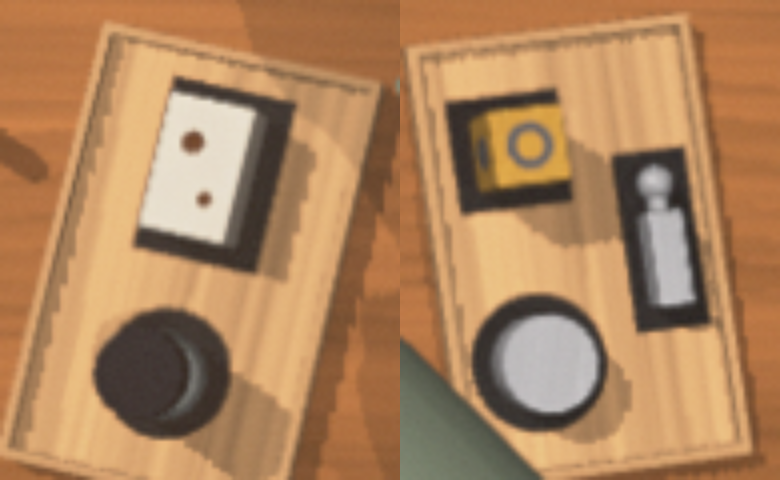

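Block, disc, cube and punch are within 4 mm of their pads' middles and flat. The Hough circle on the jar found the pad, not the lid. In this crop the lid's centre is at about (141,377), i.e. pixel (105.5,234), so I'll check that and the side view.

```bash
python3 - <<'E'
from h import *
o=np.array([448.4,337.3]);a=-.198;R=np.array([[np.cos(a),np.sin(a)],[-np.sin(a),np.cos(a)]])
print(R@(plane('top',(105.4,234),.047)[0]*1000-o)+[-55,0])
im=cv2.imread('pics/side7.png')
for z in (.005,.047): print(proj('side',[.4484,.3373,z]))
cv2.imwrite('pics/a9.png',cv2.resize(im[270:420,130:310],None,fx=4,fy=4))
b=cv2.imread('pics/side0.png')
d=cv2.absdiff(im,b).max(2); print('tall',d[228:262,224:244].mean(),'slim',d[183:194,192:220].mean())
E
```

```text
[-57.8484287   -2.75301124]
[[241.00704616 365.86761903]]
[[239.90343499 355.7028734 ]]
tall 7.338235294117647 slim 4.64935064935065
```

View pics/a9.png

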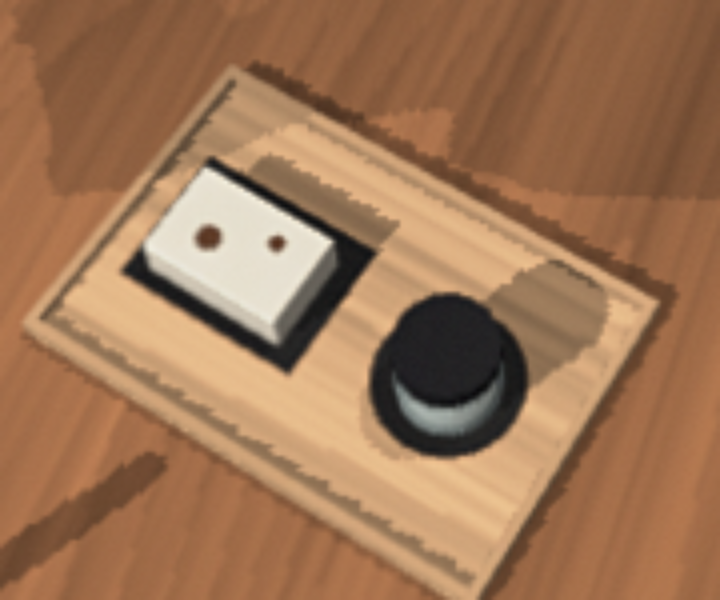

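In the side view the lid is centred at about (242,357), against (240,356) predicted. The jar stands upright on its pad, within about 4 mm of the middle. Handing in.

```bash
python3 -c "
from workcell import job,telemetry
print(job.job_done(), telemetry.observe()['clock'])"
```

```text
the job is handed in; nothing more can be done
the job is handed in; nothing more can be done
```

All five pieces are in their trays, and I handed the job in at about 42 s of the 136 s allowed; no verdict is given. I placed the thick punch, dapping block and disc in the doming tray, then the squat jar and soldering block in the soldering tray.

My last camera check, in tray frames with tolerance ±14 mm and 0.3 rad:

| Piece | Measured x, y (mm) | Pad middle (mm) | Angle off tray x (rad) |
|---|---|---|---|
| Soldering block | 50.7, 1.7 | 50, 0 | about 0 |
| Squat jar | about -58, -3 | -55, 0 | – |
| Bench disc | -55, 29.6 | -55, 28 | – |
| Dapping block | 54.4, 27.8 | 55, 28 | – |
| Thick punch | 2.2, -41.7 | 0, -45 | about 0 |

- **Upright and flat:** all five look flat and upright in the pictures. The final push against the tray read about 2–11 N.
- **Jar:** I lowered it in small steps and released it on contact at 8.5 N. The automatic circle fit caught its pad instead of the lid, so I read the lid by eye in the top view. The side view agreed to about 2 px.
- **Left in stock:** the tall jar and slim punch show no visible shift in the side view. The arm hid them from the top camera at the end, so only one view confirms this.

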